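# Hold the hidden bolt head behind the counter bracket

## Task

We are fitting the guard rail of the doughnut counter, and I am about to spin the nut on from the front. Reach down into the narrow gap behind the steel bracket, take the loose brass bolt head by its leaning flats and turn it square, sides upright, then push it towards the steel plate until you feel it seat, fully home against its boss. Finish while still holding it there, pressed home and kept from turning, and leave the mug, the trophy cup, the sugar jar and the black hand nut where they are.

Things in the scene. Friction and masses are not known exactly. Their poses are not given: they have to be found in the camera images.
- bracket: Fixed rail foot on a wooden board 210 x 200 x 18 mm, yawed up to 0.35 rad. Origin on the table under the rear face of the upright dark steel plate (6 mm thick, 110 wide, top edge 115 mm above table); x points from the plate back into the gap, away from the robot; y along the plate; z up. A wooden rail (22 mm thick, top 73 mm above table) stands behind; gap 75 mm (x 0 to 75), open above.
- boss_face (a point): Centre of the rear face of the round steel boss (26 mm diameter, 10 mm long) behind the plate, on the bolt's axis, 88 mm above the table: the bolt head's seat.
- head_center (a point): Centre of the square brass bolt head (24 x 24 mm across flats, 20 mm thick along the bolt = bracket's x), in the gap, 88 mm above the table. Fully home it lies 20 mm behind the plate's rear face; at the start 34 to 42 mm. Axes: the head's own, x along the bolt, y and z across the flats.
- bolt (a joint): How far the bolt stands out of its seat, m: 0 = fully home (hard stop), grows backwards along the bracket's +x, at most 0.024; starts at 0.014 to 0.022. A spring pushes it back out when let go; holding it home takes a lasting push of about 4 N.
- bolt_head (a joint): Turn of the bolt head about the bracket's x axis (right-handed), rad: 0 = two flats upright, facing along the bracket's y. Starts at 0.2 to 0.4: grip it leaning over to match, then turn it upright. Merely closing level jaws on it tends to jam on its corners. A spring turns it back when let go (about 0.09 N m at 0).
- star_nut: Black five-lobed hand nut with brass core, 50 mm wide, 22 mm high, loose on the table beside the bracket's board, for the colleague: leave alone. Origin at its underside.
- mug: Blue mug, 80 mm wide, 90 mm high, loose; leave alone. Origin at its underside.
- trophy: Small brass trophy cup, 64 mm wide, 125 mm high, loose, to one side of the bracket; leave alone. Origin at its underside.
- sugar: Sugar jar with red lid, 66 mm wide, 110 mm high, loose, to one side of the bracket; leave alone. Origin at its underside.

How it is judged:
On the way, in this order (a step that is already met when the one before it is completed fails the run):
1. the bolt head is gripped and squared up while the bolt still stands out (value of joint bolt_head between -0.12 and 0.12 rad and contact force between the fingers and bolt_head above 3 N and value of joint bolt above 0.005 m), for 0.1 s.
2. the bolt is pushed fully home while the head stays gripped and square (value of joint bolt_head between -0.12 and 0.12 rad and contact force between the fingers and bolt_head above 3 N and value of joint bolt below 0.003 m), for 0.2 s.
At the end, for the whole second after the job is handed in: The gripper still holds the bolt head (more than 3 N), its sides upright within 0.12 rad, the bolt within 3 mm of fully home (all of step 2); the arm keeps its last pose, push and grip.
It fails at once if a bystander (star nut) is moved more than 30 mm (distance of star_nut from where it was at the start of the episode above 0.03 m).
It fails at once if a bystander (mug) is moved more than 30 mm (distance of mug from where it was at the start of the episode above 0.03 m).
It fails at once if a bystander (trophy) is moved more than 30 mm (distance of trophy from where it was at the start of the episode above 0.03 m).
It fails at once if a bystander (sugar) is moved more than 30 mm (distance of sugar from where it was at the start of the episode above 0.03 m).
It also fails if it takes over 32 s, if anything falls off the work surface, if the arm or the gripper's body presses on something with over 40 N, if the wrist force passes 120 N, or if a joint passes its speed limit or range.

## Robot

A 7-joint arm with a two-finger parallel gripper is mounted at the origin on the work surface. World frame = base frame: x ahead of the robot, y to its left, z up, the work surface at z = 0. Lengths are in m, angles in rad, forces in N, time in s.
With the tool pointing down it reaches from about 0.35 to 0.9 m from the base axis. Payload 8.1 kg.
Tool frame: the origin (TCP) lies between the finger pads; the fingertips stand ahead of it and the grasp point (between the pads) is the TCP (arm.nose_length is the z of the fingertips in the tool frame, in m); z points along the fingers, y is the line along which they close (so a half turn about z gives the same grasp; the last joint's range is limited). The gripper opens to 92 mm and grips with 3 to 60 N. Pads are 19 mm wide; open, the fingers measure 130 mm over their backs; the gripper's body (75 mm by 190 mm) begins 47 mm behind the grasp point.
Start: joints at [1.191, 0.434, 0.025, 1.573, -0.012, 1.134, -0.075], TCP at [0.171, -0.601, 0.246] pointing down, gripper open.
Joint ranges: [-2.62, 2.62], [-0.44, 2.09], [-1.27, 1.32], [0.08, 2.57], [-1.32, 4.46], [0.12, 2], [-2.74, 2.74]. Speed limits (rad/s): [2.22, 2.22, 3.01, 3.01, 3.14, 3.14, 3.14].

## Interface

Orientations are given as a rotation vector (axis times angle).
In Python, from cell import sensors, optics, arm gives the robot as it stands.
- The arm moves only by the tool arm_command, never from a script. Its argument "deltas" is one flat list of numbers, 7 for each row, row after row: the turn, a rotation vector about the world's x, y, z as a fraction of full scale, then the shift along the world's x, y, z as a fraction of full scale, then the finger opening in mm, from 0 to 91.8. In form: [wx, wy, wz, dx, dy, dz, fingers, wx, wy, wz, dx, dy, dz, fingers, ...]. A call has 1 to 20 rows; each row is the pose to reach, as a shift and turn from the pose commanded when the call began; what a row does not reach only later rows make up. Full scale, the value 1, is 1 m for a shift and 90 degrees for a turn. A row lasts 1/10 s, in which the tool goes at most 50 mm and 8.59 degrees, less where a joint would pass 70% of its speed; a pose out of reach is approached as far as the arm can. A call with a number of a shift or a turn outside -1 to 1 is refused whole. A call with a gripper value outside its range is refused whole. The fingers move at their own pace and stop on an object; "force" is the grip in N (left out, the last holds). Time passes only in rows, so rows that repeat a pose let the fingers close. It gives the time, the measured TCP pose, the force, the opening and the grip force at its end, in the units of the state.
- sensors.observe(): the state, without advancing time (a new reading comes with each control period).
- optics.get_image(name): name is "side" or "top" or "wrist"; returns the picture (384x512x3 uint8, blue, green, red); there is no depth.
- optics.calibration(name): a dict with "camera_matrix" (3x3 intrinsics, pixels), "D" ([k1, k2, p1, p2, k3] as OpenCV has them; the pictures are not rectified), "rvec" (rotation vector, rad) and "tvec" (3), from world to camera coordinates, as OpenCV has them. Camera axes: x right, y down, z forward; pixel columns grow to the right and rows downward; lengths in m; the calibration is good to about 2 mm. A picture is of the moment at which its call begins: read the wrist's pose just before it. calibration takes no time and is no camera call; for the wrist camera it gives the pose at the moment of the call.
- arm.sign_off(): hands the job in; it is judged then, once.
The state is a dict: "clock": time; "joints": joint angles; "dq": joint speeds; "joint_efforts": joint torques, N m; "position": TCP position; "ee_rot": TCP orientation; "force": force on the tool from outside, world axes, zero at the start; "ft_torque": the same for the moment, N m; "width": opening from 0.0 (shut) to 1.0 (fully open); "gripper_force": force on a finger pad.
Only numpy, scipy, OpenCV 4.12 (cv2) and the standard library are available. Lean on these libraries where they do the work, as an engineer would, in place of code of your own. Each camera call takes 0.05 s, during which the arm holds its last target. There are 200 camera calls.

## Working session

There is one attempt and no reset: what is moved stays moved. The work goes in short steps, Python scripts to look and compute and a tool call to move; the robot and the scene stay as the last step left them, time stands still between calls to the robot, and variables do not carry over. Pictures are saved under pics/ and viewed, at most 10 in all, crops included, and the job is handed in when it is done.

Besides the shell and the picture viewer there is one more tool, called as name(argument=value, ...) on one line, values as JSON. arm_command: Moves the arm, as the interface text tells. Its arguments: {"type":"object","properties":{"deltas":{"type":"array","items":{"type":"number"}},"force":{"type":"number"}},"required":["deltas"]}

```bash
mkdir -p pics; python3 - <<'E'
from cell import sensors, optics, arm
import cv2,numpy as np
s=sensors.observe();print({k:np.round(v,3) for k,v in s.items()},arm.nose_length)
for n in("side","top"):
    cv2.imwrite(f"pics/{n}0.png",optics.get_image(n))
    c=optics.calibration(n);R=cv2.Rodrigues(np.array(c["rvec"]))[0];print(n,-R.T@np.array(c["tvec"]).ravel(),R[2],c["camera_matrix"],c["D"])
E
```

```text
{'clock': np.float64(0.0), 'joints': array([ 1.191,  0.435,  0.025,  1.574, -0.012,  1.134, -0.075]), 'dq': array([ 0.   ,  0.001,  0.001, -0.001, -0.001,  0.002, -0.001]), 'joint_efforts': array([-0.0000e+00, -6.6785e+01,  9.8500e-01, -3.1445e+01, -6.1000e-02,
        4.3000e-02,  0.0000e+00]), 'position': array([ 0.171, -0.601,  0.245]), 'ee_rot': array([-3.11e+00, -4.33e-01,  1.00e-03]), 'force': array([ 0.176,  1.452, -0.054]), 'ft_torque': array([-0.065,  0.008, -0.019]), 'gripper_force': np.float64(0.0), 'width': np.float64(0.999)} 0.019
side [0.43314776 0.86643623 0.71887159] [ 0.10634925 -0.79510778 -0.59707073] [[379.7100772    0.         255.69852587]
 [  0.         379.7100772  190.72423071]
 [  0.           0.           1.        ]] [-0.01363929  0.          0.          0.          0.        ]
top [0.30329957 0.00961173 1.09038516] [ 0.22131184 -0.00293027 -0.97519869] [[389.83988113   0.         253.4599215 ]
 [  0.         389.83988113 196.75042712]
 [  0.           0.           1.        ]] [-0.08919835  0.          0.          0.          0.        ]
```

View pics/side0.png

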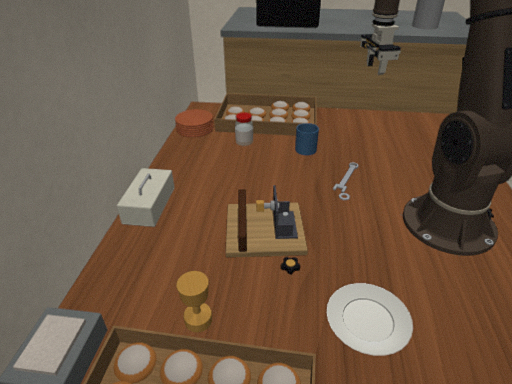

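View pics/top0.png

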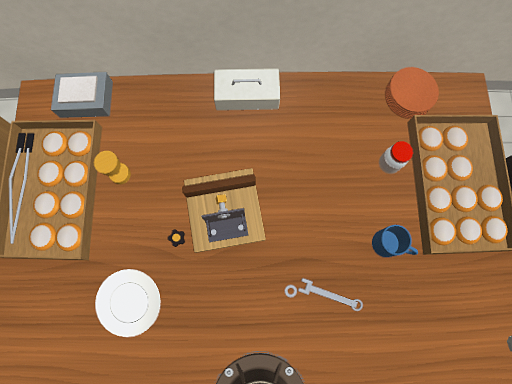

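The side view shows the bracket with its brass head at about (260,206), and the top view shows the head at about (222,199). In the top view the nut is at (176,238), the trophy at (110,165), the sugar jar at (398,156) and the mug at (391,241). Next I measure the head and the yaw.

```bash
cat > h.py <<'E'
import cv2,numpy as np
from cell import sensors, optics, arm
from scipy.spatial.transform import Rotation as Ro
def ray(c,uv):
    p=cv2.undistortPoints(np.array(uv,float).reshape(-1,1,2),np.array(c["camera_matrix"]),np.array(c["D"])).reshape(-1,2)
    R=cv2.Rodrigues(np.array(c["rvec"]))[0];t=np.array(c["tvec"]).ravel()
    d=np.c_[p,np.ones(len(p))]@R
    return -R.T@t,d/np.linalg.norm(d,axis=1)[:,None]
def onz(c,uv,z):
    o,d=ray(c,uv);return o+d*((z-o[2])/d[:,2])[:,None]
def tri(rs):
    A=0;b=0
    for o,d in rs:
        P=np.eye(3)-np.outer(d,d);A=A+P;b=b+P@o
    x=np.linalg.solve(A,b);return x,[np.linalg.norm((np.eye(3)-np.outer(d,d))@(x-o)) for o,d in rs]
E
python3 - <<'E'
from h import *
rs=[];ims=[]
for n,(x0,y0,x1,y1) in(("side",(252,198,270,216)),("top",(212,188,232,209))):
    im=cv2.imread(f"pics/{n}0.png");c=optics.calibration(n)
    hsv=cv2.cvtColor(im,cv2.COLOR_BGR2HSV)
    m=cv2.inRange(hsv,(12,165,90),(35,255,255));mm=np.zeros_like(m);mm[y0:y1,x0:x1]=m[y0:y1,x0:x1]
    v,u=np.nonzero(mm);print(n,len(u),u.mean(),v.mean(),u.min(),u.max(),v.min(),v.max())
    o,d=ray(c,[[u.mean(),v.mean()]]);rs.append((o,d[0]))
    print(onz(c,[[u.mean(),v.mean()]],.088))
    cx,cy=(x0+x1)//2,(y0+y1)//2
    ims.append(cv2.resize(im[cy-33:cy+33,cx-44:cx+44],(800,600),interpolation=cv2.INTER_CUBIC)[:, :])
print(tri(rs))
cv2.imwrite("pics/z.png",cv2.resize(np.hstack(ims),(800,300)))
cv2.imwrite("pics/ztop.png",ims[1])
E
```

```text
side 38 260.7894736842105 203.8421052631579 252 268 198 210
[[0.52462981 0.08265561 0.088     ]]
top 74 220.5 198.4189189189189 216 225 195 203
[[0.52792174 0.09355344 0.088     ]]
(array([0.52468307, 0.09288753, 0.0965713 ]), [np.float64(0.0012882471177406924), np.float64(0.0012882471177403441)])
```

View pics/ztop.png

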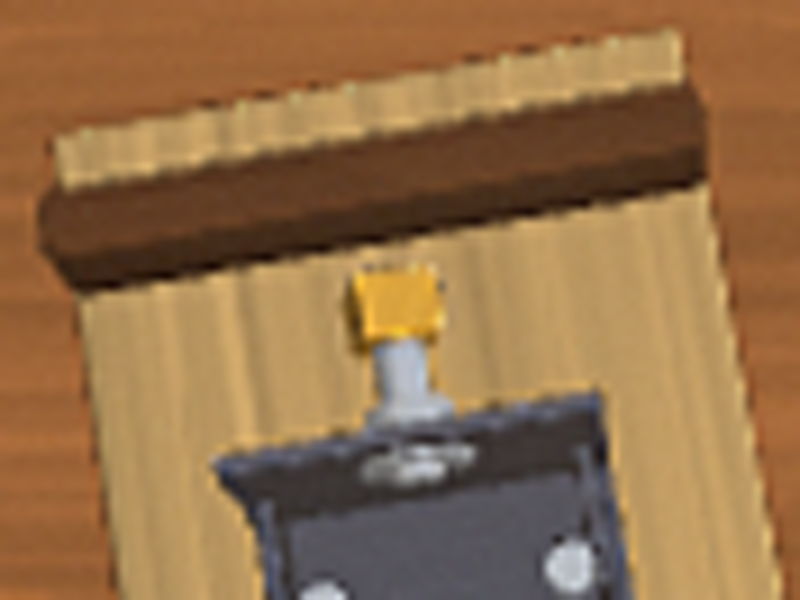

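The crop shows the head's top at crop (395,305), with its left flank facing up (a lean to the right, as a positive turn gives). The plate's rear top edge runs from (220,462) to (598,398).

```bash
python3 - <<'E'
from h import *
c=optics.calibration("top")
f=lambda p:np.array(p)/9.09+[178-.45,165-.45]
pl=onz(c,[f(p) for p in[(218,460),(598,394)]],.115);rb=onz(c,[f(p) for p in[(58,188),(684,84)]],.073)
rf=onz(c,[f(p) for p in[(75,292),(705,187)]],.018)
for e in(pl,rb,rf):
    d=e[0]-e[1];print(e.round(4),"len",np.linalg.norm(d),"yaw",np.arctan2(-d[0],d[1]))
s=sensors.observe();R=Ro.from_rotvec(s["ee_rot"]).as_matrix();print(R.round(3))
w=optics.calibration("wrist");Rc=cv2.Rodrigues(np.array(w["rvec"]))[0];o=-Rc.T@np.ravel(w["tvec"])
print("cam in tool",R.T@(o-s["position"]),"view dir",R.T@Rc[2],"x",R.T@Rc[0],w["camera_matrix"][0])
E
```

```text
[[0.4792 0.1396 0.115 ]
 [0.496  0.033  0.115 ]] len 0.10791792576971816 yaw 0.15672975596138403
[[0.5697 0.1938 0.073 ]
 [0.5981 0.0072 0.073 ]] len 0.1888400776800932 yaw 0.15104617229798933
[[0.5505 0.1978 0.018 ]
 [0.5804 0.0011 0.018 ]] len 0.1989564529449859 yaw 0.15092356990247863
[[ 0.962  0.273 -0.001]
 [ 0.273 -0.962  0.001]
 [-0.    -0.001 -1.   ]]
cam in tool [ 0.06818705 -0.00018147 -0.13870896] view dir [-0.25750654  0.00114804  0.96627587] x [ 5.93637599e-06  9.99999296e-01 -1.18652904e-03] [265.9263535    0.         259.03932095]
```

arm_command(deltas=[0,0,-0.078,0.435,0.707,0,91.8,0,0,-0.078,0.435,0.707,0,91.8,0,0,-0.078,0.435,0.707,0,91.8,0,0,-0.078,0.435,0.707,0,91.8,0,0,-0.078,0.435,0.707,0,91.8,0,0,-0.078,0.435,0.707,0,91.8,0,0,-0.078,0.435,0.707,0,91.8,0,0,-0.078,0.435,0.707,0,91.8,0,0,-0.078,0.435,0.707,0,91.8,0,0,-0.078,0.435,0.707,0,91.8,0,0,-0.078,0.435,0.707,0,91.8,0,0,-0.078,0.435,0.707,0,91.8,0,0,-0.078,0.435,0.707,0,91.8,0,0,-0.078,0.435,0.707,0,91.8,0,0,-0.078,0.435,0.707,0,91.8,0,0,-0.078,0.435,0.707,0,91.8,0,0,-0.078,0.435,0.707,0,91.8,0,0,-0.078,0.435,0.707,-0.05,91.8,0,0,-0.078,0.435,0.707,-0.1,91.8,0,0,-0.078,0.435,0.707,-0.115,91.8])

```text
clock: 2.1
position: [0.6025, 0.1049, 0.1255]
ee_rot: [3.131, 0.243, -0.013]
force: [-1.1, -1.3, 0.1]
width: 1.002
gripper_force: 0.0
```

```bash
python3 - <<'E'
from h import *
s=sensors.observe();print(s["position"],s["ee_rot"],s["joints"].round(2))
w=optics.calibration("wrist");im=optics.get_image("wrist")
cv2.imwrite("pics/w1.png",im);np.save("w1.npy",w,allow_pickle=True)
cv2.imwrite("pics/w1z.png",np.hstack([cv2.resize(im[60:260,160:360],(600,600),interpolation=cv2.INTER_CUBIC)]))
E
```

```text
[0.60245178 0.10488136 0.1254905 ] [ 3.13060511  0.2427974  -0.01335063] [-0.05  0.56 -0.31  1.71  0.21  0.91 -1.86]
```

View pics/w1.png

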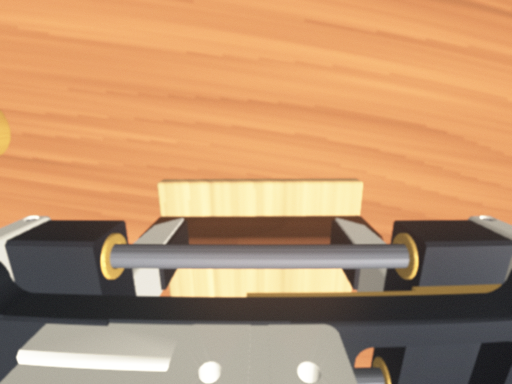

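The picture shows the gripper hiding everything below row 220, so the head is out of view. I'll tilt the tool back to look at the head's rear face from behind.

arm_command(deltas=[0,0,0,-0.062,-0.01,0.087,91.8,-0.068,0.44,0,-0.062,-0.01,0.087,91.8,-0.068,0.44,0,-0.062,-0.01,0.087,91.8,-0.068,0.44,0,-0.062,-0.01,0.087,91.8,-0.068,0.44,0,-0.062,-0.01,0.087,91.8,-0.068,0.44,0,-0.062,-0.01,0.087,91.8,-0.068,0.44,0,-0.062,-0.01,0.087,91.8,-0.068,0.44,0,-0.062,-0.01,0.087,91.8])

```text
clock: 2.95
position: [0.5445, 0.096, 0.2182]
ee_rot: [2.898, 0.224, -1.051]
force: [0.1, 0.1, 0.7]
width: 0.998
gripper_force: 0.0
```

```bash
python3 - <<'E'
from h import *
s=sensors.observe();print(s["position"],s["ee_rot"],s["joints"].round(2))
w=optics.calibration("wrist");im=optics.get_image("wrist")
cv2.imwrite("pics/w2.png",im);np.save("w2.npy",w,allow_pickle=True)
cv2.imwrite("pics/w2z.png",cv2.resize(im[40:190,160:360],(800,600),interpolation=cv2.INTER_CUBIC))
E
```

```text
[0.54445124 0.09598881 0.21824009] [ 2.89758915  0.22384398 -1.05115823] [-0.09  0.79 -0.29  1.22  0.07  1.84 -1.79]
```

View pics/w2z.png

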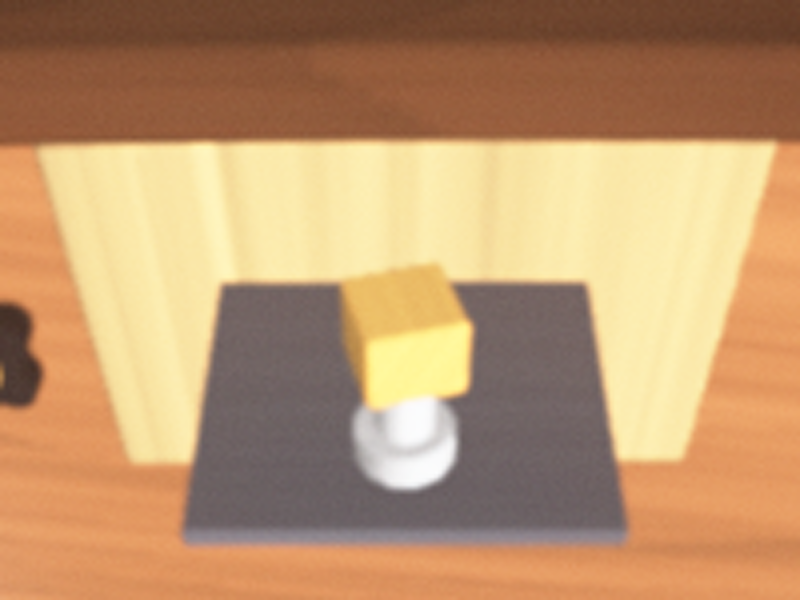

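The picture is inverted (down means up and towards the robot). The rear face's corners in the zoomed crop are (342,283), (440,264), (472,322) and (365,340), and the +y side is higher. I cast these corners onto the rear-face plane.

```bash
python3 - <<'E'
from h import *
w=np.load("w2.npy",allow_pickle=True).item()
f=lambda p:(np.array(p)+.5)/4-.5+[160,40]
yaw=.153
pe=onz(w,[f(p) for p in[(184,530),(627,530)]],.115);d=pe[0]-pe[1];print("plate",pe,np.linalg.norm(d),np.arctan2(-d[0],d[1]))
rl=onz(w,[f(p) for p in[(40,145),(776,141)]],.073);d=rl[0]-rl[1];print("rail edge yaw",np.arctan2(-d[0],d[1]),rl)
B=np.array([[np.cos(yaw),np.sin(yaw),0],[-np.sin(yaw),np.cos(yaw),0],[0,0,1]])
P0=np.array([.4876,.0863,0])
o,r=ray(w,[f(p) for p in[(342,283),(440,264),(472,322),(365,340)]])
ob=B@(o-P0);rb=r@B.T
for xp in(.044,.048,.052):
    Q=ob+rb*((xp-ob[0])/rb[:,0])[:,None]
    e=[Q[(i+1)%4]-Q[i] for i in range(4)]
    ang=[np.arctan2(e[0][2],-e[0][1])*-1,np.arctan2(-e[2][2],e[2][1])*-1,np.arctan2(e[1][1],e[1][2])*-1,np.arctan2(-e[3][1],-e[3][2])*-1]
    print(xp,"c",Q.mean(0).round(4),"len",np.linalg.norm(e,axis=1).round(4),"lean",np.round(ang,3))
    C=Q.mean(0)-[.01,0,0];print("world head",P0+C@B)
E
```

```text
plate [[0.47953947 0.13839796 0.115     ]
 [0.49606086 0.0321158  0.115     ]] 0.10755860240645 0.15421409547291354
rail edge yaw 0.16032304890147017 [[0.55101215 0.17299702 0.073     ]
 [0.57564711 0.02065751 0.073     ]]
0.044 c [ 0.044  -0.0007  0.0845] len [0.0237 0.0218 0.0244 0.0205] lean [0.302 0.251 0.309 0.279]
world head [0.52131424 0.09075921 0.08454206]
0.048 c [ 0.048  -0.0007  0.0896] len [0.0231 0.0212 0.0238 0.02  ] lean [0.302 0.251 0.309 0.279]
world head [0.52526087 0.09141189 0.08959594]
0.052 c [ 0.052  -0.0006  0.0946] len [0.0225 0.0206 0.0231 0.0195] lean [0.302 0.251 0.309 0.279]
world head [0.5292075  0.09206457 0.09464982]
```

```bash
python3 - <<'E'
from h import *
s=sensors.observe();Rc=Ro.from_rotvec(s["ee_rot"]);yaw=.154;th=.285
bx=np.array([np.cos(yaw),np.sin(yaw),0])
R0=Ro.from_matrix(np.array([[np.cos(yaw),np.sin(yaw),0],[np.sin(yaw),-np.cos(yaw),0],[0,0,-1]]).T)
T=Ro.from_rotvec(th*bx)*R0
print("turn frac",((T*Rc.inv()).as_rotvec()/(np.pi/2)).round(4))
tz=T.as_matrix()[:,2];H=np.array([.5245,.0917,.088])+.002*bx
print("toolz",tz,"grasp shift",H-s["position"],"pre",H-.08*tz-s["position"],"unturn frac",-th*bx/(np.pi/2))
E
```

```text
turn frac [ 0.2386 -0.4072 -0.0632]
toolz [-0.04312731  0.27783007 -0.95966165] grasp shift [-0.0177644  -0.00396736 -0.13120795] pre [-0.01431421 -0.02619377 -0.05443501] unturn frac [-0.17928941 -0.02783093 -0.        ]
```

arm_command(deltas=[0.239,-0.407,-0.063,-0.014,-0.026,-0.02,50,0.239,-0.407,-0.063,-0.014,-0.026,-0.02,50,0.239,-0.407,-0.063,-0.014,-0.026,-0.02,50,0.239,-0.407,-0.063,-0.014,-0.026,-0.02,50,0.239,-0.407,-0.063,-0.014,-0.026,-0.054,50,0.239,-0.407,-0.063,-0.014,-0.026,-0.054,50,0.239,-0.407,-0.063,-0.014,-0.026,-0.054,50,0.239,-0.407,-0.063,-0.015,-0.02,-0.074,50,0.239,-0.407,-0.063,-0.016,-0.015,-0.093,50,0.239,-0.407,-0.063,-0.017,-0.009,-0.112,50,0.239,-0.407,-0.063,-0.018,-0.004,-0.131,50,0.239,-0.407,-0.063,-0.018,-0.004,-0.131,50,0.239,-0.407,-0.063,-0.018,-0.004,-0.131,50])

```text
clock: 4.3
position: [0.5274, 0.093, 0.0881]
ee_rot: [-2.849, -0.224, 0.038]
force: [-0.8, -0.5, 0.4]
width: 0.542
gripper_force: 0.0
```

```bash
python3 - <<'E'
from h import *
s=sensors.observe();print(s["position"],s["ee_rot"],s["force"],s["ft_torque"],s["joints"].round(2),s["width"])
ims=[]
for n,(u,v) in(("side",(258,204)),("top",(221,199))):
    im=optics.get_image(n);ims.append(cv2.resize(im[v-40:v+40,u-27:u+27],(400,593),interpolation=cv2.INTER_CUBIC))
cv2.imwrite("pics/g1.png",np.hstack(ims))
E
```

```text
[0.52740899 0.09300135 0.0881278 ] [-2.84875539 -0.22381559  0.03840688] [-0.81371186 -0.45367162  0.37488301] [-0.29863847 -0.0399957   0.04563365] [ 0.23  0.56 -0.44  1.92 -0.09  0.72 -1.5 ] 0.5420415950766526
```

View pics/g1.png

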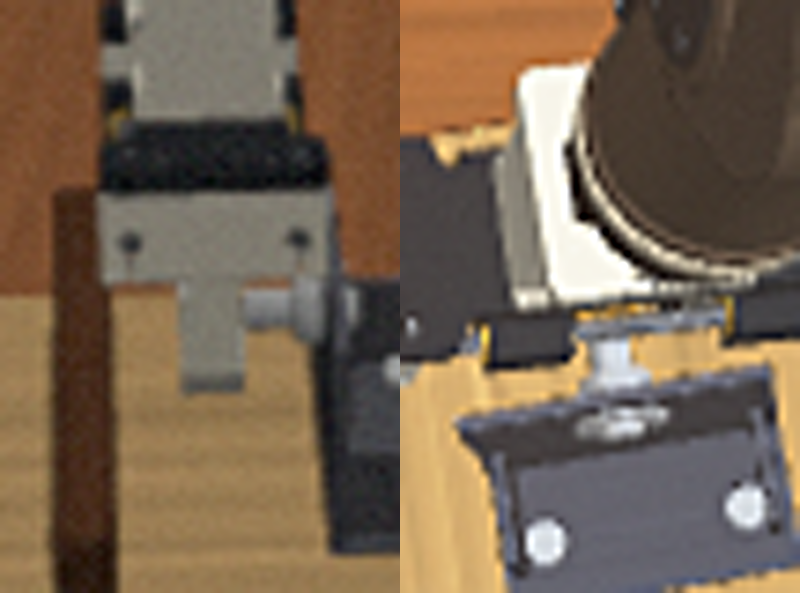

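The side crop shows the finger between rail and plate, level with the bolt. The carriage above the finger is wide, so I check its height against the plate's top edge.

```bash
python3 - <<'E'
from h import *
s=sensors.observe();R=Ro.from_rotvec(s["ee_rot"]).as_matrix()
c=optics.calibration("side")
f=lambda p:(np.array(p)+.5)/7.41-.5+[231,164]
o,r=ray(c,[f(p) for p in[(105,280),(325,280),(182,390),(242,390),(105,190),(325,190)]])
ot=R.T@(o-s["position"]);rt=r@R
for y in(-.036,-.044): print(y,(ot+rt*((y-ot[1])/rt[:,1])[:,None]).round(4).tolist())
E
```

```text
-0.036 [[0.0376, -0.036, -0.0285], [-0.0374, -0.036, -0.0265], [0.0122, -0.036, 0.0132], [-0.0086, -0.036, 0.0138], [0.0367, -0.036, -0.0611], [-0.0374, -0.036, -0.0592]]
-0.044 [[0.0375, -0.044, -0.0318], [-0.0368, -0.044, -0.0297], [0.0123, -0.044, 0.0096], [-0.0083, -0.044, 0.0102], [0.0366, -0.044, -0.0641], [-0.0368, -0.044, -0.0621]]
```

The carriage may sit as little as 21 mm behind the grasp point. I'll grip 8 mm higher on the head so it clears the plate's 115 mm edge, then close.

arm_command(deltas=[0,0,0,0,-0.002,0.008,50,0,0,0,0,-0.002,0.008,50,0,0,0,0,-0.002,0.008,15,0,0,0,0,-0.002,0.008,15,0,0,0,0,-0.002,0.008,15,0,0,0,0,-0.002,0.008,15,0,0,0,0,-0.002,0.008,15,0,0,0,0,-0.002,0.008,15,0,0,0,0,-0.002,0.008,15], force=30)

```text
clock: 5.3
position: [0.5256, 0.0898, 0.0947]
ee_rot: [-2.849, -0.221, 0.039]
force: [-1.1, -0.2, 1.9]
width: 0.258
gripper_force: 30.0
```

arm_command(deltas=[-0.045,-0.007,0,0,0.0005,0,15,-0.09,-0.014,0,0,0.001,0,15,-0.135,-0.021,0,0,0.0015,0,15,-0.179,-0.028,0,0,0.002,0,15,-0.179,-0.028,0,0,0.002,0,15,-0.179,-0.028,0,0,0.002,0,15,-0.179,-0.028,0,0,0.002,0,15])

```text
clock: 6.0
position: [0.526, 0.0919, 0.095]
ee_rot: [-3.132, -0.242, 0.007]
force: [-1.0, -0.6, 4.5]
width: 0.258
gripper_force: 30.0
```

arm_command(deltas=[0,0,0,-0.004,-0.0006,0,15,0,0,0,-0.008,-0.0012,0,15,0,0,0,-0.011,-0.0017,0,15,0,0,0,-0.014,-0.0022,0,15,0,0,0,-0.014,-0.0022,0,15,0,0,0,-0.014,-0.0022,0,15])

```text
clock: 6.6
position: [0.5119, 0.0896, 0.0949]
ee_rot: [-3.132, -0.242, 0.007]
force: [2.7, -1.1, 4.6]
width: 0.26
gripper_force: 30.0
```

arm_command(deltas=[0,0,0,-0.001,-0.00015,0,15,0,0,0,-0.002,-0.0003,0,15,0,0,0,-0.002,-0.0003,0,15,0,0,0,-0.002,-0.0003,0,15])

```text
clock: 7.0
position: [0.5101, 0.0893, 0.0949]
ee_rot: [-3.132, -0.242, 0.007]
force: [4.5, 0.2, 6.2]
width: 0.262
gripper_force: 30.0
```

arm_command(deltas=[0,0,0,-0.001,-0.00015,0,15,0,0,0,-0.002,-0.0003,0,15,0,0,0,-0.002,-0.0003,0,15,0,0,0,-0.002,-0.0003,0,15])

```text
clock: 7.4
position: [0.508, 0.089, 0.0949]
ee_rot: [3.132, 0.242, -0.007]
force: [3.4, 0.2, 5.1]
width: 0.26
gripper_force: 30.0
```

arm_command(deltas=[0,0,0,-0.001,-0.00015,0,15,0,0,0,-0.002,-0.0003,0,15,0,0,0,-0.002,-0.0003,0,15,0,0,0,-0.002,-0.0003,0,15])

```text
clock: 7.8
position: [0.5079, 0.089, 0.095]
ee_rot: [-3.132, -0.242, 0.002]
force: [10.1, 1.2, -1.5]
width: 0.262
gripper_force: 30.0
```

The tool has stopped 2 mm short of its command and the force has risen to about 11 N, so the head seems seated. I check with a picture.

```bash
python3 - <<'E'
from h import *
s=sensors.observe();print(s["position"],s["force"],s["ft_torque"])
ims=[]
for n,(u,v) in(("side",(262,204)),("top",(221,205))):
    im=optics.get_image(n);ims.append(cv2.resize(im[v-27:v+27,u-18:u+18],(400,600),interpolation=cv2.INTER_CUBIC))
cv2.imwrite("pics/g2.png",np.hstack(ims))
E
```

```text
[0.5078664  0.0889874  0.09502413] [10.14887755  1.22479842 -1.53618929] [ 0.22184608 -2.29235512  0.00657789]
```

View pics/g2.png

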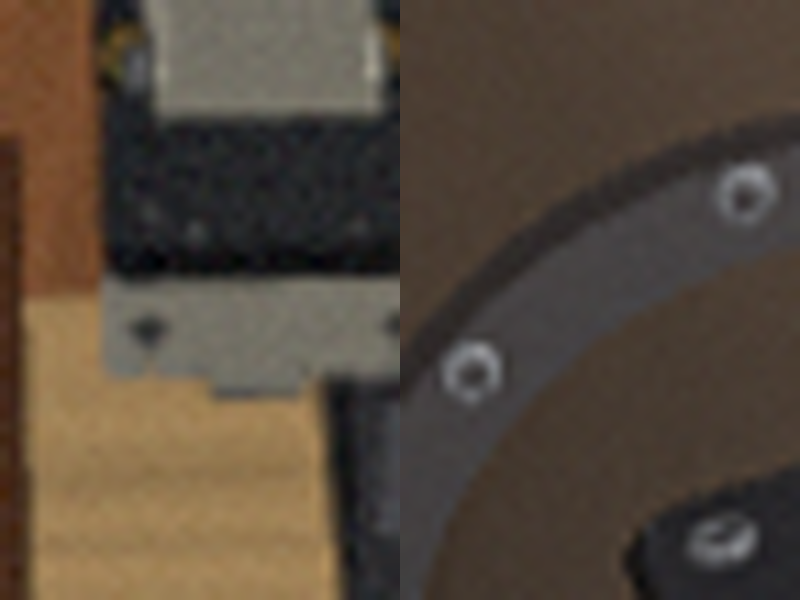

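```bash
python3 - <<'E'
from h import *
c=optics.calibration("side");s=sensors.observe();R=Ro.from_rotvec(s["ee_rot"]).as_matrix()
pj=lambda X:cv2.projectPoints(np.array(X,float).reshape(-1,3),np.array(c["rvec"]),np.array(c["tvec"]),np.array(c["camera_matrix"]),np.array(c["D"]))[0].reshape(-1,2)
yaw=.154;bx=np.array([np.cos(yaw),np.sin(yaw),0]);by=np.array([-np.sin(yaw),np.cos(yaw),0]);P0=np.array([.4877,.0858,0])
Z=np.array([0,0,1.])
g=lambda u:((u-[244,177]+.5)*11.11-.5).round(0)
print("plate rear edge y55 z115,85,50",g(pj([P0+.055*by+z*Z for z in(.115,.085,.05)])).tolist())
print("rail front edge y~95 z73",g(pj([P0+.075*bx+.1*by+z*Z for z in(.073,.05)])).tolist())
for y in(-.02,-.03):print("pad outer edges front/back at tip",g(pj([s["position"]+R@[x,y,.019] for x in(-.0095,.0095)])).tolist())
E
```

```text
plate rear edge y55 z115,85,50 [[363.0, 383.0], [360.0, 485.0], [356.0, 599.0]]
rail front edge y~95 z73 [[33.0, 668.0], [35.0, 743.0]]
pad outer edges front/back at tip [[302.0, 417.0], [222.0, 419.0]]
pad outer edges front/back at tip [[305.0, 445.0], [224.0, 446.0]]
```

Pad edges project to 222–302 against 210–303 seen, so the tool is where it reports. The stop came 20.4 mm behind the plate after 18.3 mm of travel, which fits home. I confirm with a little more push and a firmer grip.

arm_command(deltas=[0,0,0,0,0,0,15,0,0,0,0,0,0,15,0,0,0,-0.0015,-0.0002,0,15,0,0,0,-0.0015,-0.0002,0,15,0,0,0,-0.0015,-0.0002,0,15,0,0,0,-0.0015,-0.0002,0,15], force=40)

```text
clock: 8.5
position: [0.5077, 0.089, 0.0951]
ee_rot: [-3.131, -0.241, -0.002]
force: [16.6, 0.5, -7.0]
width: 0.261
gripper_force: 40.0
```

```bash
python3 - <<'E'
from h import *
print(arm.sign_off())
E
```

```text
the job is handed in; nothing more can be done
None
```

The bolt head is gripped at 40 N, squared up and held against a firm stop that I take to be its seat, with about 17 N of push; I handed the job in at about 8.5 s, but no verdict came back and the cameras could not see the seat itself.

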